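# Drive the grinder cartridge out of a pepper mill

### The arm

A 7-joint arm with a two-finger parallel gripper is mounted at the origin on a cart in front of the work surface, level with it; the furniture and walls round the work are solid. World frame = base frame: x ahead of the robot, y to its left, z up, the work surface at z = 0. Lengths are in mm, angles in rad, forces in N, time in s.
With the tool pointing down it reaches from about 400 to 900 mm from the base axis. Payload 5.5 kg.
Tool frame: the origin (TCP) lies on the centre line of the jaws, within the pads' length; the fingertips stand 14 mm ahead of it and the grasp point (between the pads) lies 5 mm behind it (ctrl.tip_reach is the distance from the TCP to the fingertips, in mm); z points along the fingers, y is the direction in which the jaws open and shut (so a half turn about z gives the same grasp; the last joint's range is limited). The gripper opens to 85 mm and grips with 20 to 120 N. Pads are 22 mm wide; open, the fingers measure 114 mm over their backs; the gripper's body (76 mm by 85 mm) begins 54 mm behind the grasp point. The pads swing forward as they close: fully open they stand 13 mm farther back than shut.
Start: joints at [1.592, 0.501, -0.427, 1.55, 0.221, 1.138, -0.21], TCP at [155.676, -631.082, 245.31] pointing down, gripper open.
Joint ranges: [-2.88, 2.88], [-0.31, 2.03], [-1.54, 1.56], [0.2, 2.42], [-1.41, 4.55], [0.19, 2.02], [-2.57, 2.57]. Speed limits (rad/s): [2.57, 2.57, 3.14, 3.14, 3.14, 3.14, 3.14].

### API

Orientations are given as a unit quaternion [x, y, z, w].
In Python, from workcell import ctrl, imaging, job gives the robot as it stands.
- The arm moves only by the tool step_arm, never from a script. Its argument "steps" is text: rows parted by semicolons, each of 5 numbers parted by spaces: the closure, from 0 (fully open) to 1 (shut), then the shift along the tool's x, y, z scaled (see below), then the turn about the tool's z scaled (see below). In form: fingers tx ty tz twist; .... A call has 1 to 5 rows; each row shifts and turns the pose as measured when the row begins, along the tool's axes as they then stand; what a row does not reach is not made up. The controller multiplies each number of a shift by 50 mm and each number of a turn by 180 degrees. A row lasts 1/8 s, in which the tool goes at most 62.5 mm and 10.7 degrees, less where a joint would pass 70% of its speed; a pose out of reach is approached as far as the arm can. A call with a number of a shift or a turn outside -1 to 1 is refused whole. A call with a gripper value outside its range is refused whole. The fingers move at their own pace and stop on an object; the grip force is fixed at half the most. Time passes only in rows, so rows that do not move let the fingers close. It gives the time, the measured TCP pose, the force and the opening at its end, in the units of the state.
- ctrl.get_state(): the state, without advancing time (a new reading comes with each control period).
- imaging.get_image(name): name is "scene" or "top" or "wrist"; returns a dict with "image" (384x512x3 uint8, red, green, blue), "z_map" (384x512 float32, mm along the optical axis (not along the pixel's ray), 0 where there is no reading), "camera_matrix" (3x3 intrinsics, pixels), "k1" (the pictures are not rectified: a ray, as slopes to the right and down, at radius r is drawn at 1 + k1 r^2 times it, then the intrinsics apply), "R" (3x3) and "t" (3): a world point X has camera coordinates R X + t; the wrist camera has in their place "mount" (4x4, takes a point from camera to tool coordinates, whose origin is the TCP and whose axes are the flange's). Camera axes: x right, y down, z forward; pixel columns grow to the right and rows downward; lengths in mm; the calibration is good to about 2 mm. A picture is of the moment at which its call begins: read the wrist's pose just before it.
- job.sign_off(): hands the job in, once; it reports no verdict.
The state is a dict: "clock": time; "joint_pos": joint angles; "joint_velocities": joint speeds; "joint_efforts": joint torques, N m; "position": TCP position; "tool_rot": TCP orientation; "ft_force": force on the tool from outside, world axes, zero at the start; "torque": the same for the moment, N m; "gripper_width": finger opening in mm.
Only numpy, scipy, OpenCV 4.12 (cv2) and the standard library are available. Lean on these libraries where they do the work, as an engineer would, in place of code of your own. Each camera call takes 0.05 s, during which the arm holds its last target. There are 200 camera calls.

### The job

The mill body on the press-out stand needs its grinder out for cleaning: take the wooden ejector rod from the tool bench, feed it into the bore at the top of the mill and press slowly and gently, giving the gummed catches time to yield, until the grinder comes free and drops into the stand's tray. Do not knock or force the mill or the grinder. Then draw the rod out, leave the mill standing in its seat, and hang the rod back in its hole; leave the steel spindle and everything else alone.

Things in the scene. Friction and masses are not known exactly. Their poses are not given: they have to be found in the camera images.
- mill_mouth (a point): Centre of the mouth of the bore at the top of the mill body, 88 mm above the mill's underside; z is the mill's axis, up. The bore is 18 mm wide with a 1.5 mm bevel at the mouth; 32 mm above the underside it opens into a 34 mm chamber. The seated grinder's top lies about 58 mm below the mouth.
- cartridge_mid (a point): Middle of the grinder, 12 mm above its lower face; 18 mm above the mill's underside while it is seated, 12 to 16 mm above the tray floor once it has dropped.
- stand: Press-out stand of light wood, 110 x 110 x 65 mm, does not move; on the wooden board (18 mm thick) that covers the cold hob. Origin at the centre of its underside, z up. Seat for the mill's foot 58 mm above its underside with a 44 mm hole beneath; below it the tray, floor 8 mm above the underside, open to the stand's front and back (its x) over 18 mm high lips, closed by the cheeks at its sides.
- mill: The mill  turned dark wood, its head taken off, 88 mm high, 58 mm across the foot, 40 at the waist, 49 at the top, about 0.26 kg. It stands upright and loose (1.5 mm play all round, 7 mm deep) in the recess of the press-out stand. Origin at the centre of its underside, z up its axis.
- rack: Tool bench of light wood, 130 (its x) x 60 x 95 mm, does not move; on the same board. Origin at the centre of its underside, z up. Two 19 mm holes go through its 10 mm top plate, 30 mm either side of the middle along its x; a tool hangs upright in each by its collar.
- rack_hole_a (a point): Centre, on the bench's top, of the hole at its -x end.
- rack_hole_b (a point): Centre, on the bench's top, of the hole at its +x end.
- rod_grip (a point): Grip point on the axis of the ejector rod, 26 mm above its collar's underside, 110 mm above its tip; z from tip to handle (up as it hangs). Light wood, 70 g: round handle 27.6 mm thick and 38 mm long plus a rounded end, over a collar 34 mm across and 6 mm thick, over a shaft 16 mm thick and 84 mm long with a flat end. Hangs in one of the bench's two holes.
- rod_collar (a point): Point on the rod's axis at the underside of its collar; z as rod_grip.
- rod_tip (a point): Centre of the rod's flat lower end; z as rod_grip.
- spindle_head (a point): Head of the mill's thin steel spindle (30 mm disc with a small knurled nut, 14 mm high together, over a 6.5 mm square shaft 78 mm long), hanging in the other hole of the bench, where it stays. Too thin to push the grinder.
- mill_head: The mill's turned dark-wood head, 48 mm across and 47 mm high, standing on the hob cover; origin under its centre. To be left alone.
- other_mill: A complete wooden mill, 58 mm across and 170 mm high; origin under its centre. To be left alone.
- spice_jar: Glass spice jar with a wide cap, 45 mm across and 106 mm high; origin under its centre. To be left alone.
- striped_mug: Striped mug, 92 mm across and 95 mm high; origin under its centre. To be left alone.
- cartridge: The grinder: pale drum, 32 mm across, 24 mm high, tapered below, held in the mill's chamber by three sprung catches gummed with oil; origin at the centre of its underside, z up. The catches yield slowly over 7 to 9 mm: 1.5 to 3 mm/s under 10 to 14 N; pushing at 10 mm/s takes over 22 N, which cracks it. Then it slides; pushed 22 mm down (rod's collar near the mouth) it drops free, if not before.
There are look-alikes about, which are no part of the job. What is shaped like the part that bears rod_grip but green is not meant.

How it is judged (in metres and radians):
On the way, in this order (a step that is already met when the one before it is completed fails the run):
1. the rod stands in the bore of the mill while the grinder is still seated (z of rod_tip in the frame of mill below 0.075 m and horizontal distance between rod_tip and mill_mouth below 0.006 m and z of cartridge_mid in the frame of mill above 0.014 m), for 0.1 s.
2. the grinder has been driven out into the tray with the rod in the bore (z of rod_tip in the frame of mill below 0.06 m and horizontal distance between rod_tip and mill_mouth below 0.006 m and z of cartridge_mid in the frame of stand below 0.034 m), for 0.1 s.
At the end, for the whole second after the job is handed in: The grinder lies at rest in the stand's tray (within 50 mm of its centre); the mill stands upright (0.05 rad) and fully down (3 mm) in its seat; the rod hangs upright in its hole of the bench, collar within 5 mm of the hole's centre; spindle and bystanders in place (z of cartridge_mid in the frame of stand below 0.034 m and horizontal distance between cartridge_mid and stand below 0.05 m and linear speed of cartridge below 0.02 m/s and horizontal distance between mill and stand below 0.004 m and z of mill in the frame of stand below 0.061 m and angle between mill's own z axis and vertical below 0.05 rad and (distance between rod_collar and rack_hole_a below 0.005 m or distance between rod_collar and rack_hole_b below 0.005 m) and angle between rod_grip's own z axis and vertical below 0.08 rad); the robot touches nothing.
It fails at once if the rod is pressed or knocked against the mill with more than 25 N (contact force between rod and mill above 25 N).
It fails at once if the rod presses on the grinder with more than 22 N (contact force between rod and cartridge above 22 N).
It fails at once if the mill is lifted out of its seat or tipped (z of mill in the frame of stand above 0.066 m or angle between mill's own z axis and vertical above 0.15 rad).
It fails at once if the robot takes hold of or knocks the mill (contact force between any of the fingers, the arm and mill above 5 N).
It fails at once if the steel spindle or a bystander is disturbed (moved over 20 mm) (distance of any of spindle_head, mill_head, other_mill, spice_jar, striped_mug from where it was at the start of the episode above 0.02 m).
It also fails if it takes over 72 s, if anything falls off the work surface, if the arm or the gripper's body presses on something with over 40 N, if the wrist force passes 120 N, or if a joint passes its speed limit or range.

## Working session

There is one attempt and no reset: what is moved stays moved. The work goes in short steps, Python scripts to look and compute and a tool call to move; the robot and the scene stay as the last step left them, time stands still between calls to the robot, and variables do not carry over. Pictures are saved under pics/ and viewed, about 8 in all and at most 12, crops included, and the job is handed in when it is done.

Besides the shell and the picture viewer there is one more tool, called after "Call:" in YAML: its name, and indented under it one key for each argument. step_arm: Moves the arm, as the interface text tells. Its arguments: {"type":"object","properties":{"steps":{"type":"string"}},"required":["steps"]}

```bash
mkdir -p pics; ls; cat > h.py <<'E'
import numpy as np, cv2
from workcell import ctrl, imaging, job
from scipy.spatial.transform import Rotation as Ro
def grab(name):
    s=ctrl.get_state(); d=imaging.get_image(name)
    if name=='wrist':
        T=np.eye(4);T[:3,:3]=Ro.from_quat(s['tool_rot']).as_matrix();T[:3,3]=s['position']
        M=T@np.array(d['mount']); d['R']=M[:3,:3].T; d['t']=-d['R']@M[:3,3]
    d['R']=np.array(d['R']);d['t']=np.array(d['t']);d['K']=np.array(d['camera_matrix'],float)
    return d
def slopes(d,uv):
    uv=np.atleast_2d(np.array(uv,float)); K=d['K']
    return cv2.undistortPoints(uv.reshape(-1,1,2),K,np.array([d['k1'],0,0,0.])).reshape(-1,2)
def ray(d,uv):
    p=slopes(d,uv); c=-d['R'].T@d['t']; v=np.c_[p,np.ones(len(p))]@d['R']; return c,v
def onplane(d,uv,z):
    c,v=ray(d,uv); return c+v*((z-c[2])/v[:,2])[:,None]
def pts(d,uv):
    uv=np.atleast_2d(uv).astype(int); c,v=ray(d,uv); return c+v*d['z_map'][uv[:,1],uv[:,0]][:,None]
def proj(d,X):
    X=np.atleast_2d(X); return cv2.projectPoints(X.astype(float),cv2.Rodrigues(d['R'])[0],d['t'].astype(float),d['K'],np.array([d['k1'],0,0,0.]))[0].reshape(-1,2)
def cloud(d):
    h,w=d['z_map'].shape; u,v=np.meshgrid(np.arange(w),np.arange(h)); P=pts(d,np.c_[u.ravel(),v.ravel()]).reshape(h,w,3); P[d['z_map']==0]=np.nan; return P
def save(d,n): cv2.imwrite('pics/'+n+'.png',d['image'][:,:,::-1])
E
python3 - <<'E'
from h import *
s=ctrl.get_state();print(s)
a=grab('scene');b=grab('top')
im=np.hstack([a['image'],b['image']])
cv2.imwrite('pics/a.png',a['image'][:,:,::-1]);cv2.imwrite('pics/b.png',b['image'][:,:,::-1])
for d in(a,b): print(-d['R'].T@d['t'],d['K'][0,0],d['k1'])
E
```

```text
pics
{'clock': 0.0, 'joint_pos': array([ 1.59223046,  0.50182451, -0.42679271,  1.55142862,  0.22081324,
        1.13833322, -0.21030628]), 'joint_velocities': array([ 0.00181407, -0.00015872,  0.000922  , -0.00036989,  0.00067445,
       -0.00059066,  0.00081001]), 'joint_efforts': array([ 8.94240816e-05, -5.69515586e+01, -5.81585079e+00, -2.80937433e+01,
        1.06154656e-02,  1.21571351e-02,  6.06293452e-05]), 'position': array([ 155.41228256, -630.46440221,  244.28300706]), 'tool_rot': array([ 9.92698999e-01,  1.20614103e-01, -9.45325325e-05, -9.62422642e-04]), 'ft_force': array([-0.21300154,  0.07735947,  0.36171231]), 'torque': array([-0.01253584,  0.0064734 ,  0.03706355]), 'gripper_width': 85.49974502443071}
[ 395.84167194  663.72423223 1175.05771189] 450.45353052187085 -0.031369946966845634
[ 281.72091994 -304.9306897  1556.07179972] 497.5282981795491 -0.14001133347753153
```

View pics/a.png

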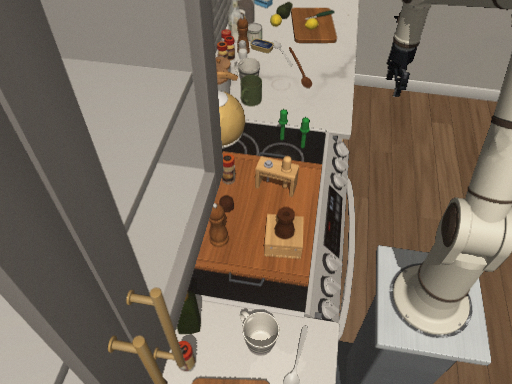

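View pics/b.png

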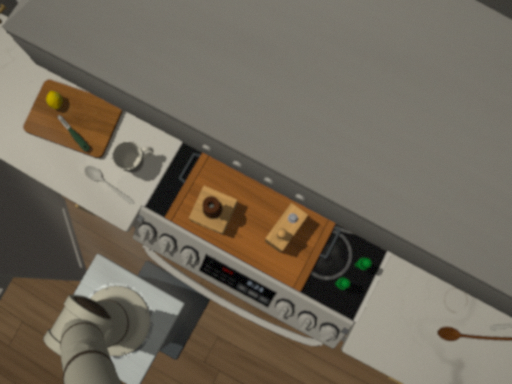

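The scene view shows the mill on its stand (~285,225) and the bench (~277,170). In the top view the mill bore is at ~(212,206), the bench at ~(287,228), the rod at ~(282,235), the spindle at ~(293,217), and green decoys at ~(365,263).

```bash
python3 - <<'E'
from h import *
b=grab('top');a=grab('scene')
P=cloud(b);Q=cloud(a)
print('board',P[215:220,250:253].reshape(-1,3).mean(0))
for n,d,C in(('top',b,P),('scene',a,Q)):
    x,y,z=C[...,0],C[...,1],C[...,2]
    # height bands in the region
    reg=(np.abs(z-110)<8)
    if n=='top': r=(slice(195,265),slice(255,320)); m=(slice(175,245),slice(180,250))
    else: r=(slice(145,205),slice(245,310)); m=(slice(200,265),slice(255,315))
    for nm,sl in(('rack',r),('mill',m)):
        p=C[sl].reshape(-1,3); c=d['image'][sl].reshape(-1,3); 
        h=np.histogram(p[:,2],bins=np.arange(0,220,8)); print(n,nm,h[0])
        for lo,hi in((76,90),(105,121),(122,135),(136,172)):
            k=(p[:,2]>lo)&(p[:,2]<hi)
            if k.sum()>4: print(lo,hi,k.sum(),p[k].mean(0).round(1),cv2.minAreaRect(p[k][:,:2].astype(np.float32)))
A=cv2.resize(a['image'][140:270,215:325],None,fx=5,fy=4.6,interpolation=2)
B=cv2.resize(b['image'][170:270,170:330],None,fx=5,fy=5,interpolation=2)
cv2.imwrite('pics/c.png',B[:,:,::-1])
E
```

```text
board [ 480.64957483 -212.95345285   16.47448123]
top rack [  30 1329 1763   67    4    6    8    4    5    6    5    6    7  385
  391   43   10    3    5   20   50    5    0    0    0    0    0]
76 90 12 [ 430.1 -316.3   82.5] ((430.1761779785156, -315.36077880859375), (48.295169830322266, 1.0927612781524658), 81.39166259765625)
105 121 774 [ 495.8 -322.8  112.3] ((494.9662780761719, -322.51708984375), (59.995845794677734, 131.67843627929688), 82.41314697265625)
122 135 35 [ 516.1 -326.7  125.9] ((491.62103271484375, -324.9644470214844), (34.859710693359375, 81.10675048828125), 70.73165130615234)
136 172 83 [ 463.6 -318.5  160.2] ((464.422119140625, -318.38299560546875), (26.648353576660156, 25.631343841552734), 24.72210121154785)
top mill [ 134 1204 1773   88   27   14    9   10   16  290  688   48   29   36
   24    7    4    4    6   39  162    5    0    0    0    0    0]
76 90 960 [ 438.4 -104.8   82.3] ((440.22540283203125, -102.71919250488281), (110.96415710449219, 110.80731964111328), 5.019343376159668)
105 121 55 [ 431.8 -114.1  111.2] ((433.34356689453125, -108.38727569580
[... 1014 characters left out ...]
53.4970817565918)
scene mill [  74  331 1773   82   52   51   59   57   55  110  743   41   46   46
   44   32   20   16   20   41  177    5    0    0    0    0    0]
76 90 842 [436.9 -91.   83.2] ((438.2341003417969, -103.31077575683594), (109.79226684570312, 117.40254211425781), 4.7122578620910645)
105 121 94 [437.5 -87.  112.7] ((438.1286926269531, -92.23051452636719), (32.88047790527344, 51.046852111816406), 87.40470886230469)
122 135 41 [437.1 -88.6 128. ] ((436.8043212890625, -91.63584899902344), (40.49277877807617, 21.081098556518555), 4.615331649780273)
136 172 259 [437.9 -98.7 160.1] ((438.2885437011719, -101.05461883544922), (48.13539123535156, 46.417579650878906), 72.663818359375)
```

View pics/c.png

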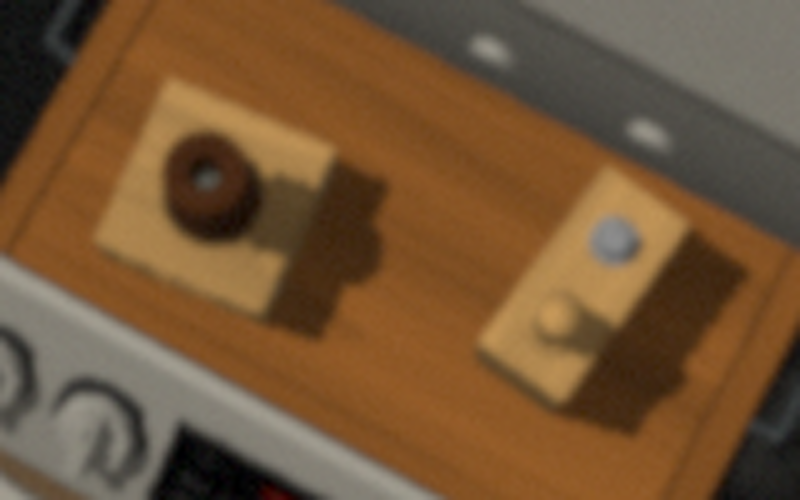

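The crop shows the bore at ~(207,178), the rod's round handle end at ~(557,318), and the spindle head at ~(615,240). Depth gives rod ≈ (464,-318) and mill ≈ (440,-103). I'll set out now.

Call:
step_arm:
  steps: "0 0.96 -0.58 -0.16 0; 0 0.96 -0.58 -0.16 0; 0 0.96 -0.58 -0.16 0; 0 0.96 -0.58 -0.16 0; 0 0.96 -0.58 -0.16 0"

```text
clock: 0.82
position: [353.8, -431.5, 283.1]
tool_rot: [0.993, 0.114, -0.001, -0.001]
ft_force: [0.5, -0.6, -0.2]
gripper_width: 85.3
```

```bash
python3 - <<'E'
from h import *
for i in range(2):
    s=ctrl.get_state();print(s['clock'],s['position'],s['tool_rot'],s['ft_force'],s['joint_pos'])
b=grab('top');P=cloud(b)
for uv in((300,100),(350,180),(250,150),(200,120)): print(uv,P[uv[1],uv[0]])
E
```

```text
0.825 [ 353.82010584 -431.50941773  283.14640976] [ 0.9934332   0.11439797 -0.00128438 -0.00139234] [ 0.54427666 -0.57719708 -0.21248839] [ 1.28082438  0.31569859 -0.54699398  1.73674694  0.17863693  1.14272163
 -0.66085419]
0.825 [ 353.82010584 -431.50941773  283.14640976] [ 0.9934332   0.11439797 -0.00128438 -0.00139234] [ 0.54427666 -0.57719708 -0.21248839] [ 1.28082438  0.31569859 -0.54699398  1.73674694  0.17863693  1.14272163
 -0.66085419]
(300, 100) [ 455.99338589 -266.78214085 1121.60749176]
(350, 180) [ 420.23367907 -344.25478355 1086.36398878]
(250, 150) [ 404.97240781 -241.9827926  1066.94393869]
(200, 120) [ 407.35094496 -182.32367316 1071.74886186]
```

Call:
step_arm:
  steps: "0 0.95 -0.6 0 0; 0 0.95 -0.6 0 0; 0 0.9 -0.58 0 0; 0 0 0 0 0.055; 0 0 0 0 0.055"

```text
clock: 1.5
position: [477.0, -302.8, 285.6]
tool_rot: [0.999, -0.055, 0.002, -0.002]
ft_force: [0.0, -0.0, 0.8]
gripper_width: 85.4
```

```bash
cat > rel.py <<'E'
from h import *
def rel(target):
    s=ctrl.get_state();R=Ro.from_quat(s['tool_rot']).as_matrix()
    print('pos',s['position'].round(2),'z',R[:,2].round(4),'yang',np.degrees(np.arctan2(R[1,1],R[0,1])).round(1),'F',s['ft_force'].round(2),'w',round(s['gripper_width'],1),'t',s['clock'])
    print('units to target',(R.T@(np.array(target)-s['position'])/50).round(3))
E
python3 - <<'E'
from rel import *
rel([464.5,-317.5,250])
w=grab('wrist');save(w,'w1')
P=cloud(w)
for lo,hi in((105,120),(121,134),(145,175)):
    k=(P[...,2]>lo)&(P[...,2]<hi)&(np.hypot(P[...,0]-495,P[...,1]+322)<80); p=P[k]
    if len(p)>20: print(lo,len(p),p.mean(0),cv2.minAreaRect(p[:,:2].astype(np.float32)))
k=(P[...,2]>150)&(P[...,2]<180)&(np.hypot(P[...,0]-464,P[...,1]+318)<40)
print(np.nanmax(P[k][:,2]) if k.any() else None)
E
```

```text
pos [ 477.   -302.8   285.64] z [ 0.0038  0.0046 -1.    ] yang -96.2 F [ 0.03 -0.01  0.78] w 85.4 t 1.5
units to target [-0.219  0.323  0.711]
105 7966 [ 504.38830006 -324.7776974   112.67250421] ((494.5745544433594, -323.956787109375), (60.21298599243164, 130.39791870117188), 82.30445098876953)
121 526 [ 514.26018394 -325.90419515  126.22395899] ((500.93719482421875, -322.4924011230469), (25.866724014282227, 67.19615173339844), 84.747314453125)
145 991 [ 468.45461197 -319.69247887  160.7548697 ] ((465.4884033203125, -319.94586181640625), (27.26021957397461, 27.032604217529297), 24.971778869628906)
166.7842443055809
```

View pics/w1.png

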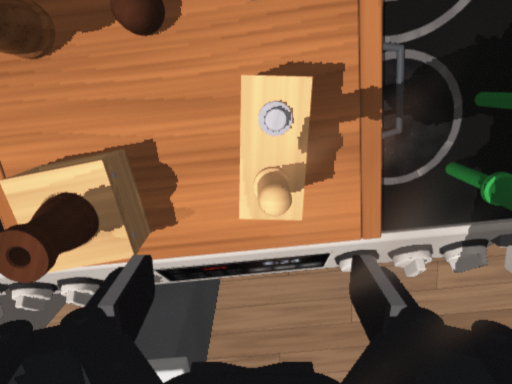

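The wrist view shows the rod's handle at (273,195), the spindle at (276,118), the bench clear on both sides for the jaws, and the mill bore at (20,258). Rod axis ≈ (465.2,-319.8).

Call:
step_arm:
  steps: "0 -0.2 0.365 0 0; 0 0 0 0 0; 0 0 0 0.6 0; 0 0 0 0.6 0; 0 0 0 0.5 0"

```text
clock: 2.17
position: [464.0, -324.9, 200.8]
tool_rot: [0.998, -0.055, 0.004, -0.0]
ft_force: [-0.1, -0.0, -0.6]
gripper_width: 85.5
```

```bash
python3 - <<'E'
from rel import *
rel([465.2,-319.8,136])
E
```

```text
pos [ 464.04 -324.86  200.79] z [ 8.2e-03  5.0e-04 -1.0e+00] yang -96.3 F [-0.09 -0.02 -0.55] w 85.5 t 2.175
units to target [ 0.002 -0.101  1.296]
```

Call:
step_arm:
  steps: "0 0.01 -0.1 0.4 0; 0 0 0 0.4 0; 0 0 0 0.3 0; 0 0 0 0 0; 0 0 0 0 0"

```text
clock: 2.8
position: [462.6, -322.2, 142.2]
tool_rot: [0.999, -0.054, 0.003, -0.002]
ft_force: [0.3, 0.3, -0.0]
gripper_width: 85.5
```

```bash
python3 - <<'E'
from rel import *
rel([465.2,-319.8,136])
E
```

```text
pos [ 462.62 -322.22  142.23] z [ 0.0059  0.003  -1.    ] yang -96.2 F [ 0.27  0.28 -0.01] w 85.5 t 2.8
units to target [ 0.045 -0.053  0.125]
```

Call:
step_arm:
  steps: "0 0.045 -0.05 0.13 0; 0.3 0 0 0 0; 0.6 0 0 0 0; 1 0 0 0 0; 1 0 0 0 0"

```text
clock: 3.42
position: [466.7, -320.5, 137.5]
tool_rot: [0.999, -0.054, 0.004, -0.0]
ft_force: [1.0, -0.6, 0.7]
gripper_width: 26.2
```

Call:
step_arm:
  steps: "1 0 0 0 0; 1 0 0 0 0; 1 0 0 0 0"

```text
clock: 3.8
position: [466.7, -320.5, 137.5]
tool_rot: [0.999, -0.054, 0.004, -0.001]
ft_force: [-0.2, 0.3, -0.0]
gripper_width: 26.1
```

```bash
python3 - <<'E'
from rel import *
rel([465.2,-319.8,136])
E
```

```text
pos [ 466.74 -320.46  137.52] z [ 9.e-03  5.e-04 -1.e+00] yang -96.1 F [-0.24  0.34 -0.  ] w 26.1 t 3.8
units to target [-0.032 -0.01   0.03 ]
```

Call:
step_arm:
  steps: "1 0 0 -0.1 0; 1 0 0 -0.3 0; 1 0 0 -0.6 0; 1 0 0 -0.7 0; 1 0 0 -0.7 0"

```text
clock: 4.42
position: [464.9, -319.4, 261.1]
tool_rot: [0.999, -0.053, 0.003, -0.002]
ft_force: [0.9, -0.6, -0.3]
gripper_width: 26.3
```

Call:
step_arm:
  steps: "1 0 0 -0.7 0; 1 0 0 -0.4 0; 1 0 0 0 0; 1 0 0 0 0"

```text
clock: 4.92
position: [465.8, -319.8, 324.2]
tool_rot: [0.999, -0.053, 0.007, 0.001]
ft_force: [-0.4, -0.7, -1.1]
gripper_width: 26.1
```

```bash
python3 - <<'E'
from rel import *
rel([440,-103.5,290])
w=grab('wrist');save(w,'w2')
E
```

```text
pos [ 465.76 -319.78  324.24] z [ 0.0135 -0.0021 -0.9999] yang -96.1 F [-0.44 -0.73 -1.12] w 26.1 t 4.925
units to target [-0.978 -4.248  0.669]
```

View pics/w2.png

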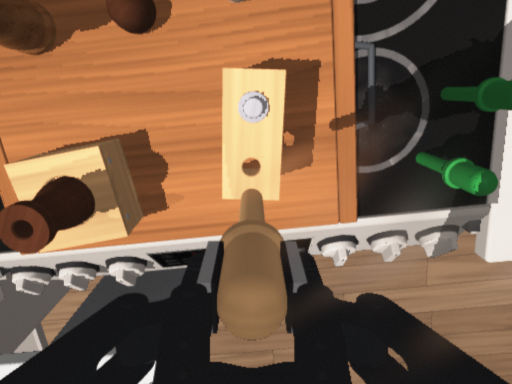

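The wrist view shows the rod lifted in the jaws with its tip at ~(252,192), the empty hole at (251,166), and the mill bore at (24,229).

Call:
step_arm:
  steps: "1 -0.2 -0.9 0 0; 1 -0.2 -0.95 0 0; 1 -0.2 -0.95 0 0; 1 -0.2 -0.95 0 0; 1 -0.15 -0.6 0 0"

```text
clock: 5.6
position: [438.1, -94.1, 317.8]
tool_rot: [0.998, -0.056, 0.003, -0.002]
ft_force: [1.2, -0.4, -1.0]
gripper_width: 26.2
```

Call:
step_arm:
  steps: "1 0 0 0 0; 1 0 0 0 0"

```text
clock: 5.85
position: [436.9, -91.8, 316.4]
tool_rot: [0.999, -0.053, 0.001, -0.002]
ft_force: [-0.5, -0.4, -0.1]
gripper_width: 26.1
```

```bash
python3 - <<'E'
from rel import *
rel([440,-103.5,290])
w=grab('wrist');save(w,'w3')
np.savez('w3.npz',**{k:w[k] for k in('image','z_map','R','t','K','k1','mount')})
P=cloud(w)
k=(P[...,2]>150)&(P[...,2]<172)&(np.hypot(P[...,0]-440,P[...,1]+103)<35); p=P[k]
if len(p)>20: print(len(p),p.mean(0),cv2.minAreaRect(p[:,:2].astype(np.float32)))
print(proj(w,[[440,-103.5,164]]))
for n in('top','scene'):
    d=grab(n); save(d,n+'3')
E
```

```text
pos [436.9  -91.8  316.43] z [ 0.0029  0.0041 -1.    ] yang -96.1 F [-0.52 -0.36 -0.14] w 26.1 t 5.85
units to target [0.085 0.228 0.528]
2182 [ 442.51993283 -105.14822502  162.41723102] ((441.2521057128906, -105.08833312988281), (48.88156509399414, 46.46143341064453), 54.68511962890625)
[[264.83059061 175.03509714]]
```

View pics/w3.png

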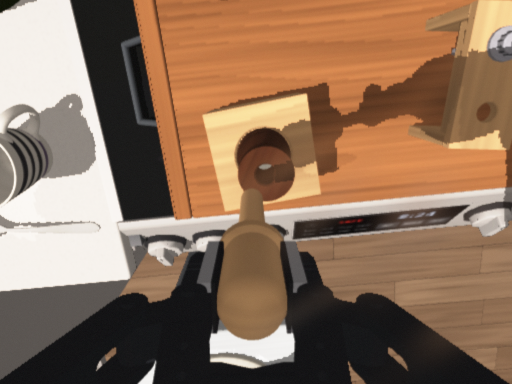

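The wrist view shows the rod tip at ~(251,190) with the mill's bore just beyond, ~(266,170). The tip still has about 13 mm to go in tool y and 45 mm down.

Call:
step_arm:
  steps: "1 0.1 0.25 0 0; 1 0 0 0.3 0; 1 0 0 0.2 0; 1 0 0 0 0; 1 0 0 0 0"

```text
clock: 6.62
position: [440.6, -108.0, 288.6]
tool_rot: [0.998, -0.056, 0.001, -0.003]
ft_force: [-0.7, -0.0, -1.9]
gripper_width: 26.3
```

```bash
python3 - <<'E'
from rel import *
rel([441.3,-105,284])
w=grab('wrist');save(w,'w4')
print(np.array(w['mount']).round(3))
np.savez('w4.npz',**{k:w[k] for k in('image','z_map','R','t','K','k1','mount')})
cv2.imwrite('pics/w4c.png',cv2.resize(w['image'][100:260,180:340],None,fx=3.7,fy=3.7,interpolation=2)[:,:,::-1])
P=cloud(w)
k=(P[...,2]>156)&(P[...,2]<172)&(np.hypot(P[...,0]-440,P[...,1]+103)<35); p=P[k]
print(len(p),p.mean(0),cv2.minAreaRect(p[:,:2].astype(np.float32)))
E
```

```text
pos [ 440.64 -107.99  288.56] z [ 0.0014  0.0063 -1.    ] yang -96.4 F [-0.73 -0.01 -1.85] w 26.3 t 6.625
units to target [ 0.006 -0.06   0.092]
[[-0.00000e+00 -9.52000e-01 -3.05000e-01  7.84980e+01]
 [ 1.00000e+00 -1.00000e-03  1.00000e-03  3.85000e-01]
 [-1.00000e-03 -3.05000e-01  9.52000e-01 -1.27647e+02]
 [ 0.00000e+00  0.00000e+00  0.00000e+00  1.00000e+00]]
2136 [ 444.89681991 -104.09814647  162.89444256] ((441.70159912109375, -104.08102416992188), (45.923458099365234, 49.00099182128906), 1.5578683614730835)
```

View pics/w4c.png

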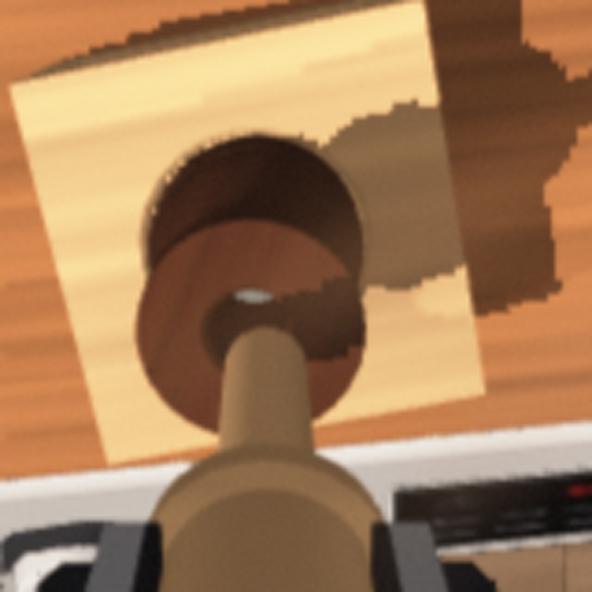

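The crop shows the tip's rim at ~(264,326) and the mill's top disc spanning columns 136–365, so the tip sits slightly right of the bore. I'll compute the offset from this one image.

```bash
cat > off.py <<'E'
from rel import *
def off(d,tip_uv,L=108.5,ztop=164):
    M=np.array(d['mount']); s=ctrl.get_state(); R=Ro.from_quat(s['tool_rot']).as_matrix()
    def onz(uv,z):
        p=slopes(d,uv); v=np.c_[p,np.ones(len(p))]@M[:3,:3].T; c=M[:3,3]; return c+v*((z-c[2])/v[:,2])[:,None]
    t=onz(tip_uv,L)[:, :2].mean(0)-[8,0]
    P=cloud(d); k=((P[...,2]>157)&(P[...,2]<170)&(np.hypot(P[...,0]-441,P[...,1]+104)<35)).astype(np.uint8)
    c=max(cv2.findContours(k,0,cv2.CHAIN_APPROX_NONE)[0],key=len).reshape(-1,2)
    q=onz(c,s['position'][2]-ztop)[:,:2]
    # robust circle fit radius 24.5
    from scipy.optimize import least_squares
    r=least_squares(lambda a:np.hypot(*(q-a).T)-24.0,q.mean(0),loss='soft_l1',f_scale=0.5).x
    res=np.hypot(*(q-r).T)
    print('tip tool xy',t,'mouth tool xy',r,'median rad',np.median(res),'move units',(r-t)/50)
E
python3 - <<'E'
from off import *
z=np.load('w4.npz'); d={k:z[k] for k in z.files}; d['k1']=float(d['k1'])
off(d,[[251.35,188.1]])
E
```

```text
tip tool xy [-2.19280657  0.45006951] mouth tool xy [ 0.13403195 -2.76230571] median rad 23.88480496229171 move units [ 0.04653677 -0.0642475 ]
```

Call:
step_arm:
  steps: "1 0.045 -0.065 0 0; 1 0 0 0.2 0; 1 0 0 0 0; 1 0 0 0 0"

```text
clock: 7.18
position: [443.9, -104.4, 278.5]
tool_rot: [0.998, -0.055, 0.001, -0.003]
ft_force: [-0.6, -0.6, -1.4]
gripper_width: 26.4
```

```bash
python3 - <<'E'
from off import *
rel([441.3,-105,284])
w=grab('wrist')
cv2.imwrite('pics/w5c.png',cv2.resize(w['image'][120:240,190:310],None,fx=5,fy=5,interpolation=2)[:,:,::-1])
off(w,[[251.35,188.1]])
E
```

```text
pos [ 443.86 -104.36  278.51] z [ 0.0027  0.0055 -1.    ] yang -96.4 F [-0.63 -0.63 -1.41] w 26.4 t 7.175
units to target [-0.049  0.018 -0.11 ]
tip tool xy [-2.19465871  0.44986574] mouth tool xy [-2.59320496  1.00679795] median rad 23.84104991880138 move units [-0.00797092  0.01113864]
```

View pics/w5c.png

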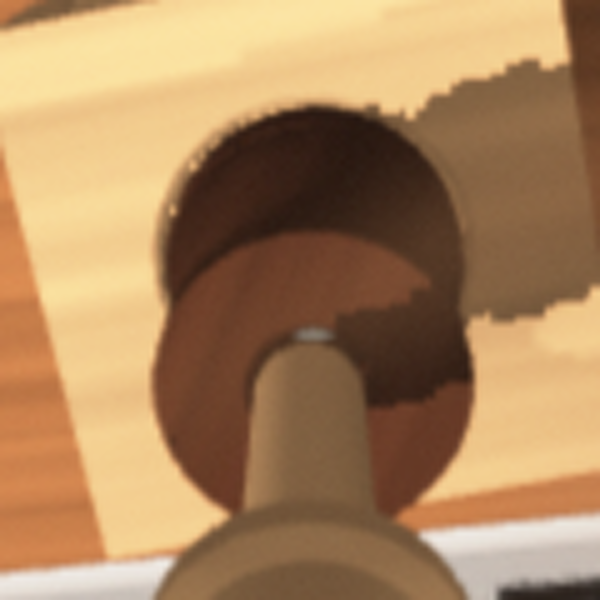

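The tip rim at crop (308,338) is centred over the bore mouth to within about 0.6 mm, inside the bevel. I'll enter slowly.

Call:
step_arm:
  steps: "1 -0.008 0.012 0.05 0; 1 0 0 0.06 0; 1 0 0 0.06 0; 1 0 0 0.06 0"

```text
clock: 7.72
position: [443.4, -105.1, 266.5]
tool_rot: [0.998, -0.056, 0.001, -0.003]
ft_force: [0.1, 0.1, -0.2]
gripper_width: 26.2
```

```bash
python3 - <<'E'
from off import *
rel([443.5,-105,264])
w=grab('wrist')
off(w,[[251.6,187.6]])
E
```

```text
pos [ 443.36 -105.14  266.53] z [ 0.0029  0.0052 -1.    ] yang -96.4 F [ 0.09  0.07 -0.22] w 26.2 t 7.725
units to target [ 0.002 -0.003  0.051]
tip tool xy [-1.81387397  0.6316374 ] mouth tool xy [-1.82340539  0.15977198] median rad 23.71007488184553 move units [-0.00019063 -0.00943731]
```

Call:
step_arm:
  steps: "1 0 0 0.1 0; 1 0 0 0.12 0; 1 0 0 0.12 0; 1 0 0 0.12 0; 1 0 0 0 0"

```text
clock: 8.4
position: [442.9, -104.9, 241.0]
tool_rot: [0.998, -0.056, 0.001, -0.003]
ft_force: [-1.0, 0.6, -0.8]
gripper_width: 26.5
```

Call:
step_arm:
  steps: "1 0 0 0.1 0; 1 0 0 0.12 0; 1 0 0 0.1 0; 1 0 0 0.03 0; 1 0 0 0 0"

```text
clock: 9.02
position: [443.1, -104.8, 222.4]
tool_rot: [0.998, -0.056, 0.001, -0.003]
ft_force: [-0.5, -0.8, -0.3]
gripper_width: 26.0
```

```bash
python3 - <<'E'
from off import *
rel([443,-105,214.5])
E
```

```text
pos [ 443.06 -104.77  222.39] z [ 0.0017  0.0059 -1.    ] yang -96.4 F [-0.47 -0.81 -0.33] w 26.0 t 9.025
units to target [-0.001  0.006  0.158]
```

Call:
step_arm:
  steps: "1 0 0 0.012 0; 1 0 0 0.012 0; 1 0 0 0.012 0; 1 0 0 0.012 0; 1 0 0 0.012 0"

```text
clock: 9.65
position: [443.2, -104.8, 219.6]
tool_rot: [0.998, -0.056, 0.001, -0.003]
ft_force: [-0.2, -0.3, -0.4]
gripper_width: 26.6
```

Call:
step_arm:
  steps: "1 0 0 0.01 0; 1 0 0 0.01 0; 1 0 0 0.008 0; 1 0 0 0.008 0; 1 0 0 0.008 0"

```text
clock: 10.28
position: [443.2, -104.8, 217.3]
tool_rot: [0.998, -0.056, 0.001, -0.003]
ft_force: [0.6, 0.1, -1.0]
gripper_width: 26.5
```

Call:
step_arm:
  steps: "1 0 0 0.007 0; 1 0 0 0.007 0; 1 0 0 0.006 0; 1 0 0 0.006 0; 1 0 0 0.006 0"

```text
clock: 10.9
position: [443.2, -104.7, 215.5]
tool_rot: [0.998, -0.056, 0.001, -0.003]
ft_force: [-0.5, 0.9, -0.1]
gripper_width: 26.2
```

Call:
step_arm:
  steps: "1 0 0 0.006 0; 1 0 0 0.006 0; 1 0 0 0.006 0; 1 0 0 0.006 0; 1 0 0 0.006 0"

```text
clock: 11.52
position: [443.4, -104.8, 214.2]
tool_rot: [0.998, -0.056, 0.001, -0.003]
ft_force: [-1.0, 0.0, 1.4]
gripper_width: 26.4
```

Call:
step_arm:
  steps: "1 0 0 0.006 0; 1 0 0 0.006 0; 1 0 0 0.006 0; 1 0 0 0.006 0; 1 0 0 0.006 0"

```text
clock: 12.15
position: [443.6, -104.8, 213.2]
tool_rot: [0.998, -0.056, 0.001, -0.002]
ft_force: [-1.7, 0.5, 3.7]
gripper_width: 26.0
```

Call:
step_arm:
  steps: "1 0 0 0.008 0; 1 0 0 0.008 0; 1 0 0 0.008 0; 1 0 0 0.008 0; 1 0 0 0.008 0"

```text
clock: 12.78
position: [444.0, -104.8, 212.5]
tool_rot: [0.998, -0.056, 0.001, -0.002]
ft_force: [-2.5, 1.0, 8.1]
gripper_width: 26.1
```

Call:
step_arm:
  steps: "1 -0.004 0 0.008 0; 1 -0.004 0 0.008 0; 1 -0.004 0 0.008 0; 1 -0.004 0 0.008 0; 1 -0.004 0 0.008 0"

```text
clock: 13.4
position: [443.7, -104.7, 212.4]
tool_rot: [0.998, -0.056, 0.002, -0.001]
ft_force: [-2.4, -0.1, 8.5]
gripper_width: 26.3
```

Call:
step_arm:
  steps: "1 -0.003 0 0.011 0; 1 -0.003 0 0.011 0; 1 -0.003 0 0.011 0; 1 -0.003 0 0.011 0; 1 -0.003 0 0.011 0"

```text
clock: 14.02
position: [443.8, -104.5, 212.1]
tool_rot: [0.998, -0.056, 0.002, -0.001]
ft_force: [-3.7, 1.3, 9.4]
gripper_width: 25.7
```

Call:
step_arm:
  steps: "1 -0.004 0 0.013 0; 1 -0.004 0 0.013 0; 1 -0.004 0 0.013 0; 1 -0.004 0 0.013 0; 1 -0.004 0 0.013 0"

```text
clock: 14.65
position: [443.6, -104.3, 211.8]
tool_rot: [0.998, -0.056, 0.003, 0.0]
ft_force: [-3.4, 0.0, 9.5]
gripper_width: 26.4
```

Call:
step_arm:
  steps: "1 -0.004 0 0.017 0; 1 -0.004 0 0.017 0; 1 -0.004 0 0.017 0; 1 -0.004 0 0.017 0; 1 -0.004 0 0.017 0"

```text
clock: 15.28
position: [443.7, -104.1, 211.3]
tool_rot: [0.998, -0.056, 0.003, 0.002]
ft_force: [-4.4, 0.8, 12.4]
gripper_width: 26.1
```

```bash
python3 - <<'E'
from off import *
rel([443.2,-105,192])
E
```

```text
pos [ 443.71 -104.1   211.26] z [ 0.0066 -0.0037 -1.    ] yang -96.4 F [-4.4   0.79 12.39] w 26.1 t 15.275
units to target [-0.011  0.018  0.385]
```

Call:
step_arm:
  steps: "1 -0.002 0.004 0.021 0; 1 -0.002 0.004 0.021 0; 1 -0.002 0.004 0.021 0; 1 -0.002 0.004 0.021 0; 1 -0.002 0.004 0.021 0"

```text
clock: 15.9
position: [444.0, -104.1, 210.5]
tool_rot: [0.998, -0.056, 0.004, 0.003]
ft_force: [-4.9, 1.2, 14.7]
gripper_width: 26.3
```

Call:
step_arm:
  steps: "1 -0.007 0.004 0.022 0; 1 -0.007 0.004 0.022 0; 1 -0.007 0.004 0.022 0; 1 -0.007 0.004 0.022 0; 1 -0.007 0.004 0.022 0"

```text
clock: 16.52
position: [443.7, -103.8, 209.8]
tool_rot: [0.998, -0.056, 0.004, 0.004]
ft_force: [-3.7, 0.8, 13.4]
gripper_width: 26.0
```

Call:
step_arm:
  steps: "1 -0.005 0.01 0.023 0; 1 -0.005 0.01 0.023 0; 1 -0.005 0.01 0.023 0; 1 -0.005 0.01 0.023 0; 1 -0.005 0.01 0.023 0"

```text
clock: 17.15
position: [443.7, -103.8, 208.8]
tool_rot: [0.998, -0.056, 0.005, 0.004]
ft_force: [-4.8, 2.1, 14.7]
gripper_width: 26.0
```

```bash
python3 - <<'E'
from off import *
rel([443.2,-105,192])
w=grab('wrist');save(w,'w6');off(w,[[251.6,187.6]])
E
```

```text
pos [ 443.65 -103.84  208.76] z [ 0.0094 -0.0081 -0.9999] yang -96.4 F [-4.83  2.15 14.71] w 26.0 t 17.15
units to target [-0.01   0.022  0.335]
tip tool xy [-1.82101849  0.62046337] mouth tool xy [-1.79785966  0.33982553] median rad 23.767146434046413 move units [ 0.00046318 -0.00561276]
```

View pics/w6.png

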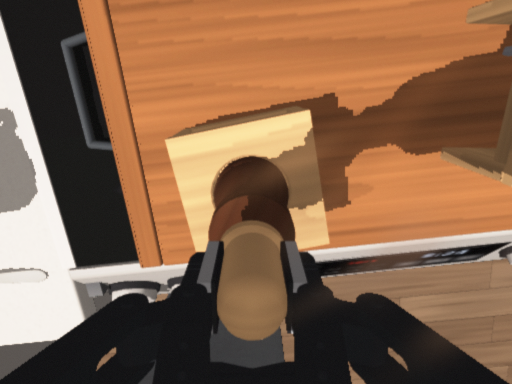

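The picture shows the rod well down in the bore with the mill upright in its seat. The grinder is yielding at about 1.5 mm/s.

Call:
step_arm:
  steps: "1 -0.005 0.005 0.024 0; 1 -0.005 0.005 0.024 0; 1 -0.005 0.005 0.024 0; 1 -0.005 0.005 0.024 0; 1 -0.005 0.005 0.024 0"

```text
clock: 17.82
position: [443.5, -103.7, 207.6]
tool_rot: [0.998, -0.056, 0.005, 0.005]
ft_force: [-4.4, 1.9, 13.3]
gripper_width: 26.1
```

Call:
step_arm:
  steps: "1 -0.005 0.005 0.024 0; 1 -0.005 0.005 0.024 0; 1 -0.005 0.005 0.024 0; 1 -0.005 0.005 0.024 0; 1 -0.005 0.005 0.024 0"

```text
clock: 18.45
position: [443.3, -103.8, 205.0]
tool_rot: [0.998, -0.056, 0.006, 0.005]
ft_force: [-2.9, 1.4, 7.3]
gripper_width: 26.3
```

Call:
step_arm:
  steps: "1 -0.003 0.005 0.02 0; 1 -0.003 0.005 0.02 0; 1 -0.003 0.005 0.02 0; 1 -0.003 0.005 0.02 0; 1 -0.003 0.005 0.02 0"

```text
clock: 19.08
position: [442.8, -103.8, 200.6]
tool_rot: [0.998, -0.055, 0.006, 0.005]
ft_force: [-1.7, 1.1, 3.6]
gripper_width: 25.9
```

Call:
step_arm:
  steps: "1 0 0.003 0.02 0; 1 0 0.003 0.02 0; 1 0 0.003 0.02 0; 1 0 0.003 0.02 0; 1 0 0.003 0.02 0"

```text
clock: 19.7
position: [442.8, -104.0, 195.0]
tool_rot: [0.998, -0.055, 0.006, 0.004]
ft_force: [-1.0, 1.0, 2.3]
gripper_width: 26.2
```

Call:
step_arm:
  steps: "1 0 0.003 0.016 0; 1 0 0.003 0.016 0; 1 0 0 0.015 0; 1 0 0 0.012 0; 1 0 0 0 0"

```text
clock: 20.32
position: [442.2, -104.7, 190.8]
tool_rot: [0.998, -0.055, 0.005, 0.004]
ft_force: [-0.4, 0.1, -0.2]
gripper_width: 26.2
```

```bash
python3 - <<'E'
from off import *
rel([443.2,-105,190])
d=grab('scene')
cv2.imwrite('pics/s7c.png',cv2.resize(d['image'][195:265,250:320],None,fx=7,fy=7,interpolation=2)[:,:,::-1])
c=proj(d,[[440,-104,26],[440,-49,30]]);print(c)
E
```

```text
pos [ 442.16 -104.67  190.82] z [ 0.0104 -0.0086 -0.9999] yang -96.4 F [-0.45  0.06 -0.24] w 26.2 t 20.325
units to target [0.021 0.004 0.017]
[[282.39159378 239.95761719]
 [279.9181201  254.47040265]]
```

View pics/s7c.png

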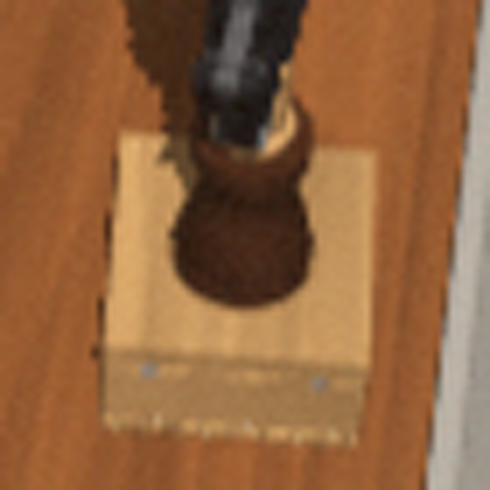

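The mill stands upright in the stand. The closed cheek hides the tray, but the press force has fallen to zero. I'll press slightly further to be sure the grinder is free.

Call:
step_arm:
  steps: "1 0 0 0.012 0; 1 0 0 0.01 0; 1 0 0 0.01 0; 1 0 0 0.008 0; 1 0 0 0.008 0"

```text
clock: 21.0
position: [442.3, -104.6, 188.5]
tool_rot: [0.998, -0.055, 0.005, 0.004]
ft_force: [-0.7, 1.5, 3.8]
gripper_width: 26.3
```

Call:
step_arm:
  steps: "1 0 0 -0.05 0; 1 0.002 0.001 -0.15 0; 1 0.003 0.002 -0.25 0; 1 0.003 0.002 -0.25 0; 1 0.003 0.002 -0.25 0"

```text
clock: 21.62
position: [442.1, -104.6, 238.8]
tool_rot: [0.998, -0.055, 0.005, 0.004]
ft_force: [0.1, 0.8, -1.2]
gripper_width: 26.5
```

Call:
step_arm:
  steps: "1 0.003 0.002 -0.25 0; 1 0.003 0.002 -0.3 0; 1 0.004 0.003 -0.4 0; 1 0.004 0.003 -0.4 0; 1 0 0 -0.3 0"

```text
clock: 22.25
position: [442.2, -105.2, 327.8]
tool_rot: [0.998, -0.055, 0.006, 0.005]
ft_force: [-0.3, -1.0, -0.5]
gripper_width: 26.4
```

```bash
python3 - <<'E'
from off import *
rel([466.7,-320.5,324])
w=grab('wrist');save(w,'w8');off(w,[[251.6,187.6]])
P=cloud(w)
c=proj(w,[[440.5,-104.3,164]])[0].astype(int);print(c)
cv2.imwrite('pics/w8c.png',cv2.resize(w['image'][c[1]-50:c[1]+50,c[0]-50:c[0]+50],None,fx=5,fy=5,interpolation=2)[:,:,::-1])
sub=P[c[1]-12:c[1]+10:3,c[0]-8:c[0]+9:3,2];print(sub.round(0))
E
```

```text
pos [ 442.17 -105.18  327.78] z [ 0.0124 -0.0108 -0.9999] yang -96.3 F [-0.28 -1.02 -0.47] w 26.4 t 22.25
units to target [0.962 4.225 0.128]
tip tool xy [-1.82446337  0.61900373] mouth tool xy [-3.54156762 -2.16877236] median rad 23.841099893332643 move units [-0.03434209 -0.05575552]
[248 180]
[[164. 163. 163. 164. 163. 164.]
 [163. 162.  26.  25.  26. 163.]
 [161. 111.  25.  26.  24. 114.]
 [135. 122. 117. 116. 119. 127.]
 [145. 134. 130. 127. 130. 137.]
 [155. 145. 141. 140. 142. 149.]
 [162. 156. 150. 149. 152. 158.]
 [163. 163. 160. 221. 221. 162.]]
```

View pics/w8c.png

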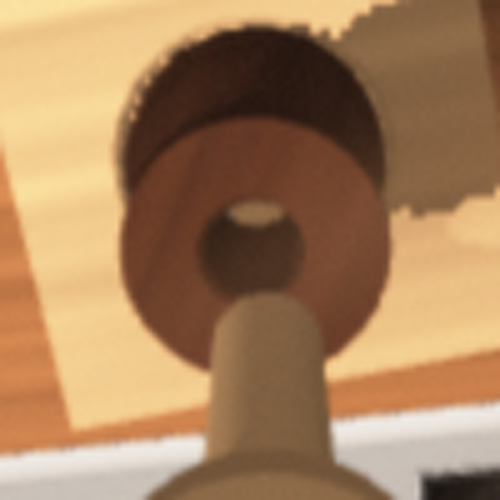

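Through the bore one now sees the pale tray floor (depth gives z ≈ 25), so the grinder is out. The rod is clear above, tip rim at crop (268,293). I'll take the rod back to the bench.

Call:
step_arm:
  steps: "1 0.18 0.85 0 0; 1 0.18 0.85 0 0; 1 0.18 0.85 0 0; 1 0.18 0.85 0 0; 1 0.15 0.6 0 0"

```text
clock: 22.92
position: [466.0, -312.3, 334.1]
tool_rot: [0.999, -0.052, 0.009, 0.007]
ft_force: [0.7, 0.5, -1.3]
gripper_width: 26.2
```

Call:
step_arm:
  steps: "1 0 0 0 0; 1 0 0 0 0"

```text
clock: 23.18
position: [465.0, -314.7, 332.8]
tool_rot: [0.998, -0.054, 0.008, 0.006]
ft_force: [-0.2, 0.4, -0.9]
gripper_width: 26.3
```

```bash
cat > hole.py <<'E'
from rel import *
from scipy.optimize import least_squares
def hole(d,tip_uv,L=108.5,ztop=113,guess=(465.2,-319.8)):
    M=np.array(d['mount']); s=ctrl.get_state()
    def onz(uv,z):
        p=slopes(d,uv); v=np.c_[p,np.ones(len(p))]@M[:3,:3].T; c=M[:3,3]; return c+v*((z-c[2])/v[:,2])[:,None]
    t=onz(tip_uv,L)[:,:2].mean(0)-[8,0]
    P=cloud(d); c=proj(d,[[*guess,ztop]])[0]; print('guess px',c)
    low=((P[...,2]<ztop-7)|(d['z_map']==0)).astype(np.uint8)
    yy,xx=np.mgrid[:384,:512]; low[np.hypot(xx-c[0],yy-c[1])>17]=0
    cs=max(cv2.findContours(low,0,cv2.CHAIN_APPROX_NONE)[0],key=cv2.contourArea)
    q=onz(cs.reshape(-1,2),s['position'][2]-ztop)[:,:2]
    print('blob px',cv2.boundingRect(cs),'tool box',q.min(0),q.max(0),'area',cv2.contourArea(cs))
    k=(np.abs(P[...,2]-ztop)<5)&(np.hypot(P[...,0]-495,P[...,1]+323)<75)
    r=cv2.minAreaRect(P[k][:,:2].astype(np.float32));print('rack world',r)
    print('tip tool',t)
E
python3 - <<'E'
from hole import *
rel([466.3,-319.3,240])
w=grab('wrist');save(w,'w9');hole(w,[[251.6,188.2]])
E
```

```text
pos [ 465.03 -314.7   332.77] z [ 0.0152 -0.0128 -0.9998] yang -96.2 F [-0.24  0.36 -0.91] w 26.3 t 23.175
units to target [0.005 0.068 1.857]
guess px [253.38102115 164.78848618]
blob px (245, 156, 18, 17) tool box [-10.69482434  -6.17560426] [ 6.45569084 11.6506369 ] area 206.0
rack world ((494.65179443359375, -323.966796875), (60.17810821533203, 130.21034240722656), 82.38285827636719)
tip tool [-2.28584071  0.61804768]
```

Call:
step_arm:
  steps: "1 0.005 0.042 0 0; 1 0 0 0.5 0; 1 0 0 0.6 0; 1 0 0 0.5 0; 1 0 0 0.2 0"

```text
clock: 23.85
position: [468.4, -314.9, 243.4]
tool_rot: [0.999, -0.051, 0.01, 0.008]
ft_force: [-0.0, 0.5, -0.8]
gripper_width: 26.1
```

Call:
step_arm:
  steps: "1 0 0 0 0; 1 0 0 0 0"

```text
clock: 24.1
position: [469.0, -314.4, 244.3]
tool_rot: [0.999, -0.05, 0.01, 0.008]
ft_force: [-0.2, 0.3, -1.1]
gripper_width: 26.1
```

```bash
python3 - <<'E'
from hole import *
rel([466.3,-319.3,228])
w=grab('wrist');save(w,'w10');hole(w,[[251.6,188.2]])
cv2.imwrite('pics/w10c.png',cv2.resize(w['image'][140:240,200:300],None,fx=5,fy=5,interpolation=2)[:,:,::-1])
E
```

```text
pos [ 468.95 -314.43  244.27] z [ 0.0194 -0.0172 -0.9997] yang -95.8 F [-0.22  0.28 -1.11] w 26.1 t 24.1
units to target [-0.05   0.097  0.326]
guess px [255.44773148 193.74361749]
blob px (245, 182, 22, 18) tool box [-10.47376645  -4.64078547] [ 3.80340714 12.22742053] area 142.5
rack world ((494.6935729980469, -323.9659423828125), (60.09267807006836, 130.30819702148438), 82.38023376464844)
tip tool [-2.29565675  0.6164714 ]
```

View pics/w10c.png

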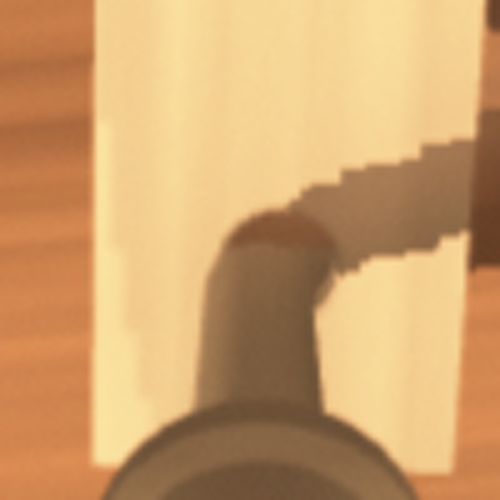

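The crop shows the shaft over the hole, which peeks out at the top right (arc centred ~(281,265)). The tip needs about −3.3 mm in tool x and +3 mm in tool y. That was the last of my 12 views, so from here I rely on numeric checks.

Call:
step_arm:
  steps: "1 -0.066 0.06 0.05 0; 1 0 0 0.15 0; 1 0 0 0.08 0; 1 0 0 0 0; 1 0 0 0 0"

```text
clock: 24.78
position: [465.9, -318.3, 230.8]
tool_rot: [0.999, -0.051, 0.011, 0.009]
ft_force: [0.8, -0.4, -0.6]
gripper_width: 26.2
```

```bash
cat > tipchk.py <<'E'
from hole import *
def chk():
    rel([465.6,-318.6,222])
    s=ctrl.get_state();R=Ro.from_quat(s['tool_rot']).as_matrix()
    w=grab('wrist');M=np.array(w['mount']);g=w['image'].astype(int)
    P=cloud(w)
    T=(P-s['position'])@R   # tool coords per pixel
    # shaft pixels: between tool z 35 and 100, near the axis
    for a,b in((40,60),(60,80),(80,100),(100,107)):
        k=(T[...,2]>a)&(T[...,2]<b)&(np.hypot(T[...,0],T[...,1])<14)
        q=T[k]
        if len(q)>8:
            f=least_squares(lambda c:np.hypot(q[:,0]-c[0],q[:,1]-c[1])-8,[0,0],loss='soft_l1').x; print('shaft',a,len(q),f.round(2))
    hole(w,[[252.2,188.6]])
E
python3 - <<'E'
from tipchk import *
chk()
E
```

```text
pos [ 465.92 -318.33  230.79] z [ 0.0213 -0.0191 -0.9996] yang -95.8 F [ 0.84 -0.43 -0.59] w 26.2 t 24.775
units to target [-0.01   0.003  0.176]
shaft 40 156 [-2.05  0.28]
shaft 60 268 [-2.19  0.25]
shaft 80 205 [-2.38  0.25]
shaft 100 59 [-2.49  0.19]
guess px [250.19935144 195.90529072]
blob px (239, 184, 24, 16) tool box [-5.79393897 -8.99384125] [6.15618499 8.54584251] area 98.5
rack world ((494.7016296386719, -323.90472412109375), (60.209938049316406, 130.35983276367188), 82.2693862915039)
tip tool [-2.60231577  1.05199951]
```

Call:
step_arm:
  steps: "1 -0.02 -0.011 0.05 0; 1 0 0 0.08 0; 1 0 0 0.08 0; 1 0 0 0.08 0; 1 0 0 0.05 0"

```text
clock: 25.45
position: [465.4, -318.0, 212.7]
tool_rot: [0.999, -0.051, 0.011, 0.009]
ft_force: [-0.3, -0.2, -0.2]
gripper_width: 26.3
```

```bash
python3 - <<'E'
from tipchk import *
chk()
E
```

```text
pos [ 465.42 -317.97  212.73] z [ 0.0215 -0.0193 -0.9996] yang -95.8 F [-0.26 -0.17 -0.19] w 26.3 t 25.45
units to target [ 0.009  0.015 -0.185]
shaft 40 155 [-2.04  0.3 ]
shaft 60 268 [-2.19  0.28]
shaft 80 256 [-2.24 -0.01]
shaft 100 556 [2.16 0.28]
guess px [250.96691106 202.68699368]
blob px (259, 192, 5, 13) tool box [-3.27364928  5.80597355] [5.68800898 8.70659215] area 4.0
rack world ((497.13592529296875, -324.21319580078125), (60.179134368896484, 125.41476440429688), 82.26220703125)
tip tool [-2.60266629  1.05190355]
```

The tip is about 9 mm into the hole with no force on it. I'll lower on.

Call:
step_arm:
  steps: "1 0 0 0.15 0; 1 0 0 0.22 0; 1 0 0 0.25 0; 1 0 0 0.22 0; 1 0 0 0.15 0"

```text
clock: 26.12
position: [466.3, -318.9, 159.4]
tool_rot: [0.999, -0.051, 0.011, 0.009]
ft_force: [0.0, 0.2, 0.0]
gripper_width: 26.3
```

Call:
step_arm:
  steps: "1 0 0 0.12 0; 1 0 0 0.1 0; 1 0 0 0.06 0; 1 0 0 0 0"

```text
clock: 26.62
position: [466.6, -319.0, 143.9]
tool_rot: [0.999, -0.051, 0.011, 0.009]
ft_force: [0.2, -0.2, -1.8]
gripper_width: 26.3
```

Call:
step_arm:
  steps: "1 0 0 0.06 0; 1 0 0 0.04 0; 1 0 0 0.02 0; 1 0 0 0.01 0; 1 0 0 0.01 0"

```text
clock: 27.25
position: [467.3, -319.5, 137.7]
tool_rot: [0.999, -0.051, 0.011, 0.009]
ft_force: [-2.1, 1.0, 6.9]
gripper_width: 26.7
```

Collar seated (6.9 N). Releasing gradually.

Call:
step_arm:
  steps: "0.6 0 0 0 0; 0.5 0 0 0 0; 0.3 0 0 0 0; 0 0 0 0 0; 0 0 0 0 0"

```text
clock: 27.88
position: [467.7, -319.7, 137.8]
tool_rot: [0.999, -0.051, 0.012, 0.009]
ft_force: [0.5, -0.2, -0.1]
gripper_width: 85.4
```

Call:
step_arm:
  steps: "0 0 0 0 0; 0 0 0 -0.15 0; 0 0 0 -0.5 0; 0 0 0 -0.7 0; 0 0 0 -0.7 0"

```text
clock: 28.5
position: [463.6, -316.5, 241.2]
tool_rot: [0.999, -0.05, 0.009, 0.007]
ft_force: [0.1, -1.0, -0.1]
gripper_width: 85.0
```

Call:
step_arm:
  steps: "0 0 0 -0.7 0; 0 0 0 -0.4 0; 0 0 0 0 0; 0 0 0 0 0"

```text
clock: 29.0
position: [463.8, -315.8, 302.3]
tool_rot: [0.999, -0.05, 0.012, 0.01]
ft_force: [0.2, 0.1, 0.3]
gripper_width: 85.4
```

```bash
python3 - <<'E'
from rel import *
rel([466.3,-319.3,228])
for n in('wrist','top','scene'):
    d=grab(n);P=cloud(d);m=lambda lo,hi,c,r:P[(P[...,2]>lo)&(P[...,2]<hi)&(np.hypot(P[...,0]-c[0],P[...,1]-c[1])<r)]
    for nm,a in dict(rodtop=(145,180,(465,-320),35),collar=(115,124,(465,-320),25),milltop=(155,172,(440,-104),35),stand=(78,90,(440,-104),75),spindle=(121,132,(525,-328),22)).items():
        p=m(*a)
        if len(p)>8: r=cv2.minAreaRect(p[:,:2].astype(np.float32));print(n,nm,len(p),np.round(r[0],1),np.round(r[1],1),p[:,2].max().round(1))
    if n=='wrist':
        p=m(20,75,(440,-104),28);print('thru bore',len(p),p.mean(0) if len(p) else '')
E
```

```text
pos [ 463.79 -315.81  302.26] z [ 0.0231 -0.0204 -0.9995] yang -95.8 F [0.2  0.08 0.32] w 85.4 t 29.0
units to target [0.02  0.038 1.487]
wrist rodtop 889 [ 466.5 -320.1] [26.7 27.4] 167.0
wrist collar 243 [ 471.6 -320.2] [22.4 33.1] 123.8
wrist milltop 1474 [ 436.8 -113. ] [31.6 49.8] 165.1
wrist stand 6538 [ 439.9 -104.8] [110.6 111.1] 90.0
wrist spindle 376 [ 524.7 -328. ] [18.7 19.6] 128.3
thru bore 0 
top milltop 208 [ 440.3 -104.1] [46.8 46. ] 170.8
top stand 863 [ 440.  -102.7] [111.  110.7] 89.9
scene rodtop 74 [ 463.  -317.1] [27.9 25.9] 170.0
scene collar 46 [ 464.2 -317.4] [47.7 35.2] 124.0
scene milltop 200 [ 438.4 -102.5] [50.7 47.1] 169.1
scene stand 799 [ 438.5 -102.6] [109.9 113.1] 90.0
scene spindle 28 [ 523.9 -323.2] [26.5 17.6] 131.6
```

Call:
step_arm:
  steps: "0 -0.25 -0.78 -0.55 0; 0 -0.28 -0.8 -0.55 0; 0 -0.28 -0.8 -0.55 0; 0 -0.28 -0.8 -0.55 0; 0 -0.28 -0.7 -0.4 0"

```text
clock: 29.78
position: [409.1, -110.1, 424.1]
tool_rot: [0.999, -0.053, 0.007, 0.005]
ft_force: [0.7, -0.3, -0.2]
gripper_width: 85.1
```

Call:
step_arm:
  steps: "0 0 0 0 0; 0 0 0 0 0"

```text
clock: 30.02
position: [409.1, -107.8, 424.7]
tool_rot: [0.999, -0.051, 0.007, 0.006]
ft_force: [0.3, -0.2, -0.5]
gripper_width: 85.1
```

```bash
python3 - <<'E'
from rel import *
rel([410,-100,450])
d=grab('wrist');P=cloud(d);c=proj(d,[[440.2,-104.2,164]])[0];print(c)
u,v=np.round(c).astype(int)
print(P[v-8:v+9:2,u-8:u+9:2,2].round(0))
yy,xx=np.mgrid[:384,:512]
k=(np.hypot(xx-u,yy-v)<12)&(P[...,2]<75)
print(k.sum(),np.round(np.median(P[k],0),1) if k.any() else '', d['image'][k].mean(0) if k.any() else '')
print(P[k].min(0),P[k].max(0))
E
```

```text
pos [ 409.15 -107.84  424.66] z [ 0.0137 -0.0125 -0.9998] yang -95.8 F [ 0.34 -0.16 -0.53] w 85.1 t 30.025
units to target [ 0.009 -0.152 -0.508]
[242.42012142 131.14036743]
[[163. 165. 163. 164. 161. 164. 162. 161. 162.]
 [162. 162.  50.  48.  48.  46.  47. 162. 164.]
 [163. 120.  48.  48.  50.  49.  50.  48. 163.]
 [163. 124.  50.  49.  49.  50.  50.  49. 122.]
 [163. 135. 112.  48.  48.  49.  47.  49. 138.]
 [163. 149. 127. 115. 108. 107. 114. 127. 155.]
 [163. 160. 144. 133. 127. 128. 132. 145. 162.]
 [162. 161. 158. 151. 144. 148. 152. 163. 163.]
 [163. 163. 164. 163. 162. 161. 161. 162. 163.]]
99 [ 431.3 -102.4   49. ] [122.8989899  119.96969697 111.02020202]
[ 423.94094337 -111.41222333   44.96605673] [437.69290375 -93.51724722  51.92545233]
```

The grinder's top is at z ≈ 49 (tray floor 26 + 24), so it is lying in the tray. Handing in.

```bash
python3 -c "
from h import *
print(job.sign_off())"
```

```text
the job is handed in; nothing more can be done
None
```

I pressed the grinder out into the stand's tray and hung the rod back in its own hole. The job was handed in at about 30 s of the 72 s allowed.

**Pressing:** I fed the rod into the bore and pressed mostly at about 1–2 mm/s. The highest wrist reading was about 15 N. The force then fell to zero as the grinder dropped, and I stopped when the collar touched the mouth at about 4 N. Forces were read only at the end of each move, so any brief peak in between was not seen.

**Last checks:**
- **Grinder:** the depth seen down the bore shows its top at z ≈ 49 mm, about where it should be when flat on the tray floor (26 + 24 mm).
- **Mill:** its top is within about 1 mm of where it started in the overhead view, so it is upright and in its seat.
- **Rod:** it hangs with its top at z ≈ 167 mm, as at the start, and within about 1 mm of its original place.
- **Spindle:** it is still in its hole at about (525, -328), its starting place to within a few mm.
- **Arm:** it is clear of everything, with the gripper open.

**Disagreements and gaps:**
- The cameras differ by 2–3 mm on absolute positions, which is about their calibration error.
- The tool tilted by up to about 0.03 rad while pressing and carrying. I corrected for this when putting the rod back, and the rod now hangs free.
- The last rod and mill checks were by depth numbers only, because I had used all 12 pictures.
- I did not measure the other mill, mill head, jar or mug again at the end. The arm's route stayed away from them.

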